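# Full or empty: sorting coffee caddies by weight

## Task

The three steel coffee caddies on the breakfast counter look alike, but some are full and some are empty, and only their weight in the hand tells which. Stand every full one on the green-topped serving board and every empty one in the white refill crate. Keep the caddies upright, set them down gently, and leave the other things on the counter where they are.

Things in the scene. Friction and masses are not known exactly. Their poses are not given: they have to be found in the camera images.
- caddy_a: one of three identical upright steel caddies with a flat black lid and a terracotta band low down, 58 mm in diameter, 100 mm tall, closed for good; origin at the centre of its underside, z axis up. Full (a refill pack sits inside) it weighs 360 to 500 g, empty 100 to 150 g; one or two of the three are full, any of them, and nothing shows it
- caddy_b: one of three identical upright steel caddies with a flat black lid and a terracotta band low down, 58 mm in diameter, 100 mm tall, closed for good; origin at the centre of its underside, z axis up. Full (a refill pack sits inside) it weighs 360 to 500 g, empty 100 to 150 g; one or two of the three are full, any of them, and nothing shows it
- caddy_c: one of three identical upright steel caddies with a flat black lid and a terracotta band low down, 58 mm in diameter, 100 mm tall, closed for good; origin at the centre of its underside, z axis up. Full (a refill pack sits inside) it weighs 360 to 500 g, empty 100 to 150 g; one or two of the three are full, any of them, and nothing shows it
- riser: the serving board: a fixed low wooden block with a green top, 180 mm (its x) by 260 mm (its y), top 40 mm above the counter; origin at the centre of its underside. It stands on the left or right, slightly turned
- crate: the refill crate: a fixed white open box, outside 190 mm (its x) by 260 mm (its y), 40 mm tall, walls and floor 6 mm thick; origin at the centre of its underside. It stands on the side opposite the serving board, slightly turned
- glass_a: bystander, to be left alone: an upturned clear drinking glass, 68 mm wide, 85 mm tall; origin at the centre of its underside
- glass_b: bystander, to be left alone: an upturned clear drinking glass, 68 mm wide, 85 mm tall; origin at the centre of its underside
- mug: bystander, to be left alone: a white ceramic mug, 80 mm wide without its handle, 90 mm tall; origin at the centre of its underside
- sugar_bowl: bystander, to be left alone: a blue ceramic bowl, 100 mm wide, 55 mm tall; origin at the centre of its underside
- water: bystander, to be left alone: a green water bottle, 64 mm wide, 210 mm tall; origin at the centre of its underside
- spoon: bystander, to be left alone: a steel spoon lying flat, 150 mm long; origin near its middle
Things that resemble listed ones, but are neither listed nor needed, are in the scene too. Leave any red look-alike of the caddy_c alone.

How it is judged:
At the end, for the whole second after the job is handed in: Each caddy stands upright (within 0.1 rad), at rest: a full one on the green top of the serving board, its centre at least 18 mm inside the board's edge; an empty one on the floor of the white crate. (A full one is told by pressing with more than 2.2 N on what it stands on, an empty one with less.) (((x of caddy_a in the frame of riser between -0.072 and 0.072 m and y of caddy_a in the frame of riser between -0.112 and 0.112 m and z of caddy_a in the frame of riser between 0.034 and 0.046 m and contact force between caddy_a and riser above 2.2 N) or (x of caddy_a in the frame of crate between -0.072 and 0.072 m and y of caddy_a in the frame of crate between -0.107 and 0.107 m and z of caddy_a in the frame of crate between 0 and 0.012 m and contact force between caddy_a and crate between 0.4 and 2.2 N)) and angle between each of caddy_a, caddy_b, caddy_c's own z axis and vertical below 0.1 rad and linear speed of each of caddy_a, caddy_b, caddy_c below 0.05 m/s and ((x of caddy_b in the frame of riser between -0.072 and 0.072 m and y of caddy_b in the frame of riser between -0.112 and 0.112 m and z of caddy_b in the frame of riser between 0.034 and 0.046 m and contact force between caddy_b and riser above 2.2 N) or (x of caddy_b in the frame of crate between -0.072 and 0.072 m and y of caddy_b in the frame of crate between -0.107 and 0.107 m and z of caddy_b in the frame of crate between 0 and 0.012 m and contact force between caddy_b and crate between 0.4 and 2.2 N)) and ((x of caddy_c in the frame of riser between -0.072 and 0.072 m and y of caddy_c in the frame of riser between -0.112 and 0.112 m and z of caddy_c in the frame of riser between 0.034 and 0.046 m and contact force between caddy_c and riser above 2.2 N) or (x of caddy_c in the frame of crate between -0.072 and 0.072 m and y of caddy_c in the frame of crate between -0.107 and 0.107 m and z of caddy_c in the frame of crate between 0 and 0.012 m and contact force between caddy_c and crate between 0.4 and 2.2 N))); the robot touches nothing.
It fails at once if a caddy is tipped over (more than 50 degrees) (angle between any of caddy_a, caddy_b, caddy_c's own z axis and vertical above 0.87 rad).
It fails at once if a caddy is dropped (out of the fingers and faster than 0.5 m/s, a fall of more than about 13 mm) ((contact force between caddy_a and the fingers below 0.05 N and linear speed of caddy_a above 0.5 m/s) or (contact force between caddy_b and the fingers below 0.05 N and linear speed of caddy_b above 0.5 m/s) or (contact force between caddy_c and the fingers below 0.05 N and linear speed of caddy_c above 0.5 m/s)).
It fails at once if another thing on the counter is pushed or knocked more than 40 mm away (distance of any of glass_a, glass_b, mug, sugar_bowl, water, spoon from where it was at the start of the episode above 0.04 m).
It also fails if it takes over 69 s, if anything falls off the work surface, if the arm or the gripper's body presses on something with over 40 N, if the wrist force passes 120 N, or if a joint passes its speed limit or range.

## Robot

A 6-joint arm with a two-finger parallel gripper is mounted at the origin on the work surface. World frame = base frame: x ahead of the robot, y to its left, z up, the work surface at z = 0. Lengths are in m, angles in rad, forces in N, time in s.
With the tool pointing down it reaches from about 0.375 to 0.9 m from the base axis. Payload 3.1 kg.
Tool frame: the origin (TCP) lies at the very end of the fingers, on their centre line; the grasp point (between the pads) lies 19 mm behind it; z points along the fingers, y is the direction in which the jaws open and shut (so a half turn about z gives the same grasp; the last joint's range is limited). The gripper opens to 85 mm and grips with 20 to 120 N. Pads are 22 mm wide; open, the fingers measure 114 mm over their backs; the gripper's body (76 mm by 85 mm) begins 54 mm behind the grasp point. The pads swing forward as they close: fully open they stand 13 mm farther back than shut.
Start: joints at [-1.296, 0.527, 1.433, -0, 1.181, -0.178], TCP at [0.273, -0.562, 0.231] pointing down, gripper open.
Joint ranges: [-3.08, 3.08], [-0.75, 2.2], [0.22, 2.44], [-1.43, 4.57], [0, 2.65], [-2.85, 2.85]. Speed limits (rad/s): [2.79, 2.79, 3.14, 3.14, 3.14, 3.14].

## Interface

Orientations are given as a unit quaternion [x, y, z, w].
In Python, from station import * gives the robot as it stands.
- The arm moves only by the tool jog_arm, never from a script. Its argument "motion" is a list of rows, each a list of 5 numbers: the shift along the world's x, y, z in cm, then the turn about the world's z in degrees, then the closure in counts, from 0 (fully open) to 255 (shut). In form: [[tx, ty, tz, yaw, jaw], ...]. A call has 1 to 10 rows; each row shifts and turns the pose as measured when the row begins; what a row does not reach is not made up. A row lasts 1/12 s, in which the tool goes at most 41.7 mm and 7.16 degrees, less where a joint would pass 70% of its speed; a pose out of reach is approached as far as the arm can. A call with a gripper value outside its range is refused whole. The fingers move at their own pace and stop on an object; "squeeze" is the grip in N (left out, the last holds). Time passes only in rows, so rows that do not move let the fingers close. It gives the time, the measured TCP pose, the force and the opening at its end, in the units of the state.
- sense(): the state, without advancing time (a new reading comes with each control period).
- snapshot(name): name is "side" or "top" or "wrist"; returns a dict with "img" (420x560x3 uint8, red, green, blue), "depth" (420x560 float32, m along the optical axis (not along the pixel's ray), 0 where there is no reading), "intrinsics" (3x3 intrinsics, pixels), "eye" and "attitude" of the camera in the world. Camera axes: x right, y down, z forward; pixel columns grow to the right and rows downward; lengths in m; the calibration is good to about 2 mm. A picture is of the moment at which its call begins.
- sign_off(): hands the job in, once; it reports no verdict.
The state is a dict: "t": time; "q": joint angles; "qd": joint speeds; "tau": joint torques, N m; "tcp_pos": TCP position; "tool_rot": TCP orientation; "force": force on the tool from outside, world axes, zero at the start; "ft_torque": the same for the moment, N m; "finger_gap": opening from 0.0 (shut) to 1.0 (fully open).
Only numpy, scipy, OpenCV 4.12 (cv2) and the standard library are available. Lean on these libraries where they do the work, as an engineer would, in place of code of your own. Each camera call takes 0.05 s, during which the arm holds its last target.

## Working session

There is one attempt and no reset: what is moved stays moved. The work goes in short steps, Python scripts to look and compute and a tool call to move; the robot and the scene stay as the last step left them, time stands still between calls to the robot, and variables do not carry over. Pictures are saved under pics/ and viewed, and the job is handed in when it is done.

Besides the shell and the picture viewer there is one more tool, called after ">>>" as name(argument=value, ...), one argument or row to a line, values as JSON. jog_arm: Moves the arm, as the interface text tells. Its arguments: {"type":"object","properties":{"motion":{"type":"array","items":{"type":"array","items":{"type":"number"}}},"squeeze":{"type":"number"}},"required":["motion"]}

```bash
mkdir -p pics
python3 - <<'E'
from station import *
import cv2, numpy as np
s=sense();print({k:np.round(v,3) for k,v in s.items()})
for n in ["side","top"]:
    c=snapshot(n)
    cv2.imwrite(f"pics/{n}0.png",c["img"][:,:,::-1]); np.savez(f"pics/{n}0.npz",**c)
    print(n,c["intrinsics"],c["eye"],c["attitude"])
E
```

```text
{'t': np.float64(0.0), 'q': array([-1.297,  0.528,  1.434, -0.   ,  1.181, -0.178]), 'qd': array([ 0.   ,  0.   ,  0.   , -0.001, -0.   ,  0.001]), 'tau': array([-1.0000e-03, -4.4235e+01, -1.7803e+01, -0.0000e+00,  8.0000e-03,
       -0.0000e+00]), 'tcp_pos': array([ 0.273, -0.561,  0.23 ]), 'tool_rot': array([ 0.974,  0.224, -0.   , -0.001]), 'force': array([ 0.182, -0.206, -1.088]), 'ft_torque': array([-0.041, -0.031, -0.023]), 'finger_gap': np.float64(1.001)}
side [[399.88863743   0.         277.71663064]
 [  0.         399.88863743 202.37235594]
 [  0.           0.           1.        ]] [0.45307253 0.79525373 0.6691186 ] [-0.06515207  0.88872995 -0.45174054  0.04295083]
top [[518.18286534   0.         281.95425464]
 [  0.         518.18286534 214.50586511]
 [  0.           0.           1.        ]] [ 0.30347099 -0.04273612  1.59358509] [-0.69960591  0.70898109 -0.06317103  0.06250449]
```

View pics/side0.png

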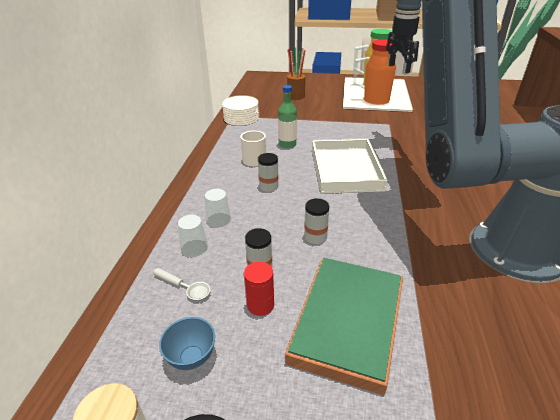

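View pics/top0.png

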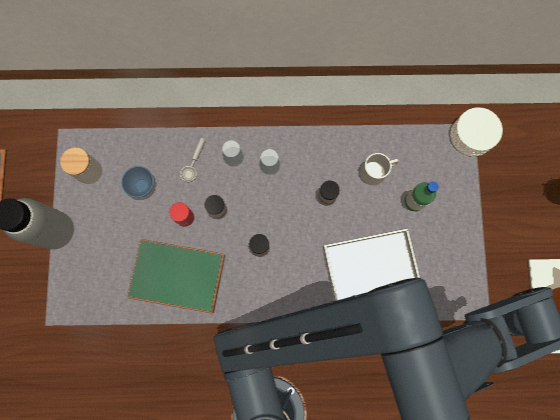

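The top view (up is +x, left is +y) shows three black-lidded caddies at (215,206), (259,244) and (329,191), with the red look-alike at (181,213). The green board is at (176,276) and the white crate at (370,265), partly hidden by the arm. Next I measure them.

```bash
cat > h.py <<'E'
import numpy as np, cv2
from scipy.spatial.transform import Rotation as R
def ray(c,u,v,z):
    K=c["intrinsics"];d=np.array([(u-K[0,2])/K[0,0],(v-K[1,2])/K[1,1],1.])
    d=R.from_quat(c["attitude"]).as_matrix()@d
    return c["eye"]+d*(z-c["eye"][2])/d[2]
def proj(c,p):
    q=R.from_quat(c["attitude"]).as_matrix().T@(np.asarray(p,float)-c["eye"])
    return (c["intrinsics"]@(q/q[2]))[:2]
def blobs(m,amin,box=None):
    n,l,st,ce=cv2.connectedComponentsWithStats(m.astype(np.uint8))
    return [(l==i,st[i],ce[i]) for i in range(1,n) if st[i][4]>=amin]
E
python3 - <<'E'
from h import *
T=dict(np.load("pics/top0.npz"));S=dict(np.load("pics/side0.npz"))
for nm,C in (("top",T),("side",S)):
    im=C["img"].astype(int); hsv=cv2.cvtColor(C["img"],cv2.COLOR_RGB2HSV)
    m=im.max(2)<50
    for b,st,ce in blobs(m,80):
        if st[4]>900: continue
        cn=(st[0]+st[2]/2-.5, st[1]+st[3]/2-.5)
        print(nm,"black",st,np.round(ce,1),np.round(ray(C,*ce,.1),3), "bboxc",np.round(ray(C,*cn,.1),3))
    g=(hsv[...,0]>65)&(hsv[...,0]<90)&(hsv[...,1]>100)
    for b,st,ce in blobs(g,2000):
        cs,_=cv2.findContours(b.astype(np.uint8),0,1); k=max(cs,key=cv2.contourArea)
        P=np.array([ray(C,*p[0],.04)[:2] for p in k])
        r=cv2.minAreaRect((P*1000).astype(np.float32)); print(nm,"green",r,np.round(cv2.boxPoints(r)))
# objects
def nb(C,hl,hh,smin,amin,z):
    hsv=cv2.cvtColor(C["img"],cv2.COLOR_RGB2HSV)
    for b,st,ce in blobs((hsv[...,0]>=hl)&(hsv[...,0]<=hh)&(hsv[...,1]>smin)&(hsv[...,2]>60),amin): print(st,np.round(ray(C,*ce,z),3))
print("red");nb(T,0,3,200,50,.1);print("blue");nb(T,100,110,120,50,.05)
for n,u,v,z in [("mug",377,166,.09),("bottle cap",432,187,.21),("bottle base",417,203,0.05),("glassA",232,148,.085),("glassB",269,157,.085),("spoon",188,174,.005),("plates",477,131,.03)]: print(n,np.round(ray(T,u,v,z),3))
# crate in side view
im=S["img"]; hsv=cv2.cvtColor(im,cv2.COLOR_RGB2HSV)
cv2.imwrite("pics/crate0.png",cv2.resize(im[125:205,295:405,::-1],None,fx=6,fy=6,interpolation=2))
cv2.imwrite("pics/crate0t.png",cv2.resize(T["img"][220:310,310:430,::-1],None,fx=6,fy=6,interpolation=2))
E
```

```text
top black [  0 199  30  33 842] [ 13.3 215.1] [0.581 0.741 0.1  ] bboxc [0.581 0.737 0.1  ]
top black [218 278 200  56 481] [320.3 305.5] [ 0.308 -0.151  0.1  ] bboxc [ 0.308 -0.143  0.1  ]
top black [443 287 102  48 516] [492.1 308.4] [ 0.294 -0.638  0.1  ] bboxc [ 0.288 -0.642  0.1  ]
top black [502 309  58  49 605] [523.3 334.8] [ 0.22 -0.72  0.1 ] bboxc [ 0.224 -0.74   0.1  ]
top black [479 318  22  22 114] [489.5 325.7] [ 0.246 -0.627  0.1  ] bboxc [ 0.238 -0.626  0.1  ]
top black [305 323  58  19 549] [333.9 332.5] [ 0.233 -0.188  0.1  ] bboxc [ 0.234 -0.187  0.1  ]
top black [274 333  28  15 217] [287.7 341.2] [ 0.211 -0.057  0.1  ] bboxc [ 0.214 -0.057  0.1  ]
top black [381 335  67  85 287] [403.8 365.7] [ 0.14  -0.379  0.1  ] bboxc [ 0.11  -0.406  0.1  ]
top black [248 341  23  11 159] [259.4 346.7] [0.197 0.022 0.1  ] bboxc [0.199 0.023 0.1  ]
top black [222 347  23  10 151] [233.1 351.7] [0.184 0.096 0.1  ] bboxc [0.185 0.096 0.1  ]
top black [277 390  17  30 206] [285.8 403.8] [ 0.044 -0.049  0.1  ] bboxc [ 0.042 -0.047  0.1  ]
side black [474   0   5  47 149] [475.7  22
[... 194 characters left out ...]
 157.5] [ 0.169 -0.248  0.1  ] bboxc [ 0.168 -0.251  0.1  ]
side black [259 153  18  13 186] [267.6 159. ] [ 0.645 -0.18   0.1  ] bboxc [ 0.645 -0.18   0.1  ]
side black [306 199  23  17 310] [316.9 206.7] [0.489 0.029 0.1  ] bboxc [0.488 0.03  0.1  ]
side black [246 229  25  20 396] [258.  238.2] [0.606 0.159 0.1  ] bboxc [0.606 0.16  0.1  ]
side black [186 415  38   5 110] [204.5 417. ] [0.607 0.541 0.1  ] bboxc [0.607 0.541 0.1  ]
red
blue
[428 182  10  11  91] [ 0.661 -0.507  0.05 ]
mug [ 0.718 -0.333  0.09 ]
bottle cap [ 0.623 -0.458  0.21 ]
bottle base [ 0.611 -0.457  0.05 ]
glassA [0.781 0.103 0.085]
glassB [ 0.752 -0.009  0.085]
spoon [0.723 0.249 0.005]
plates [ 0.844 -0.665  0.03 ]
```

Run:
```python
from h import *
T=dict(np.load("pics/top0.npz"));S=dict(np.load("pics/side0.npz"))
ht=cv2.cvtColor(T["img"],cv2.COLOR_RGB2HSV);hs=cv2.cvtColor(S["img"],cv2.COLOR_RGB2HSV)
for u,v in [(215,206),(259,244),(329,191),(176,276),(181,213),(138,182),(370,255)]: print(u,v,ht[v-3:v+1,u],T["img"][v,u])
print(hs[320,350],hs[285,260],hs[165,345])
def top(h,name,m,z,lo,hi):
    for b,st,ce in blobs(m,lo):
        if st[4]>hi: continue
        cn=(st[0]+st[2]/2-.5, st[1]+st[3]/2-.5)
        print(name,st,np.round(ray(T,*ce,z),4),np.round(ray(T,*cn,z),4))
v=ht[...,2]
m=(T["img"].max(2)<75); m[280:]=0
top(ht,"lid",m,.1,150,900)
```

```text
215 206 [[13 30 60]
 [ 0 22 59]
 [17 29 62]
 [12 21 62]] [62 59 57]
259 244 [[ 9 33 54]
 [15 27 56]
 [25 29 53]
 [15 18 56]] [56 54 52]
329 191 [[12 26 49]
 [10 31 50]
 [ 6 24 53]
 [15 20 51]] [51 49 47]
176 276 [[ 68  84 121]
 [ 69  82 121]
 [ 69  88 122]
 [ 68  85 123]] [ 82 123  93]
181 213 [[  1 178 221]
 [  1 175 220]
 [  1 173 221]
 [  1 172 221]] [221  75  72]
138 182 [[102  69 118]
 [103  64 108]
 [102  76 134]
 [103  76 135]] [ 95 118 135]
370 255 [[ 80   6 237]
 [ 85   6 237]
 [ 84   5 237]
 [ 80   3 237]] [234 237 236]
[ 71  94 160] [  0 196 146] [ 30   3 255]
lid [457  65 103   9 455] [ 1.0189 -0.7463  0.1   ] [ 1.0187 -0.7491  0.1   ]
lid [253  67 112   9 379] [ 1.02   -0.1314  0.1   ] [ 1.0204 -0.1337  0.1   ]
lid [358  66 100   8 346] [ 1.0206 -0.4406  0.1   ] [ 1.0212 -0.4391  0.1   ]
lid [176  69  89   8 305] [1.0173 0.146  0.1   ] [1.0191 0.139  0.1   ]
lid [ 37  70  73   9 233] [1.0246 0.5848 0.1   ] [1.0202 0.5915 0.1   ]
lid [  0  74  62   5 197] [1.0155 0.729  0.1   ] [1.0154 0.7219 0.1   ]
lid [542 178  18  27 349] [ 0.6335 -0.845   0.1   ] [ 0.632  -0.8396  0.1   ]
lid [319 181  20  19 309] [ 0.6433 -0.1854  0.1   ] [ 0.6438 -0.1844  0.1   ]
lid [  0 194  31  38 873] [0.5817 0.7409 0.1   ] [0.5885 0.7363 0.1   ]
lid [205 195  20  20 296] [0.6048 0.1518 0.1   ] [0.6046 0.1519 0.1   ]
lid [249 234  20  21 319] [0.4866 0.0226 0.1   ] [0.4861 0.0232 0.1   ]
```

View pics/crate0.png

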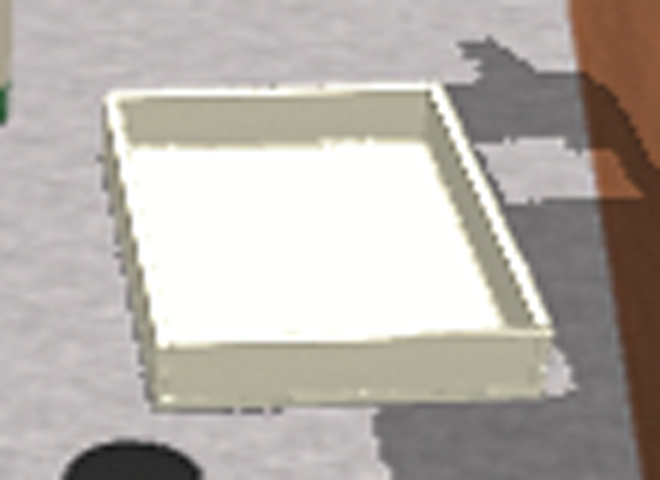

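View pics/crate0t.png

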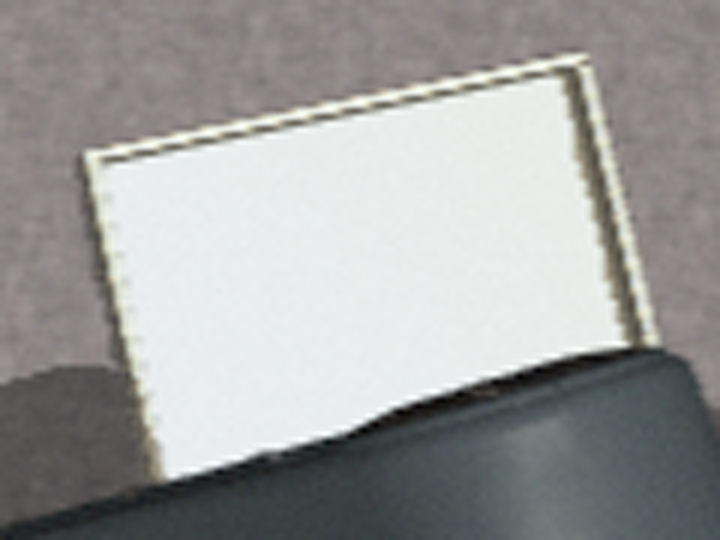

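Run:
```python
from h import *
T=dict(np.load("pics/top0.npz"));S=dict(np.load("pics/side0.npz"))
for p in [(107,95),(437,88),(550,332),(155,345)]: print("side rim",np.round(ray(S,295+p[0]/6,125+p[1]/6,.04),3))
for p in [(88,155),(588,58)]: print("top rim",np.round(ray(T,310+p[0]/6,220+p[1]/6,.04),3))
for nm,C,smin in (("top",T,60),("side",S,60)):
    hsv=cv2.cvtColor(C["img"],cv2.COLOR_RGB2HSV)
    g=(hsv[...,0]>60)&(hsv[...,0]<80)&(hsv[...,1]>smin)
    for b,st,ce in blobs(g,2000):
        cs,_=cv2.findContours(b.astype(np.uint8),0,1); k=max(cs,key=cv2.contourArea)
        P=np.array([ray(C,*p[0],.04)[:2] for p in k])
        r=cv2.minAreaRect((P*1000).astype(np.float32)); print(nm,"green",np.round(r[0]),np.round(r[1]),r[2],np.round(cv2.boxPoints(r)).tolist())
im=T["img"].astype(int)
m=(im[...,0]>150)&(im[...,1]<100)&(im[...,2]<100)
for b,st,ce in blobs(m,100): print("red",st,ray(T,*ce,.1))
cr=T["img"][130:320,120:440,::-1]; cv2.imwrite("pics/crop.png",cv2.resize(cr,None,fx=2.4,fy=2.4,interpolation=2))
```

```text
side rim [ 0.535 -0.423  0.04 ]
side rim [ 0.351 -0.454  0.04 ]
side rim [ 0.304 -0.205  0.04 ]
side rim [ 0.49  -0.169  0.04 ]
top rim [ 0.485 -0.174  0.04 ]
top rim [ 0.531 -0.427  0.04 ]
top green [403. 275.] [246. 168.] 79.14663696289062 [[298.0, 170.0], [463.0, 138.0], [509.0, 380.0], [344.0, 412.0]]
side green [404. 275.] [251. 168.] 79.11129760742188 [[298.0, 168.0], [463.0, 136.0], [511.0, 382.0], [346.0, 414.0]]
red [169 202  20  19 296] [0.58571698 0.25636532 0.1       ]
```

View pics/crop.png

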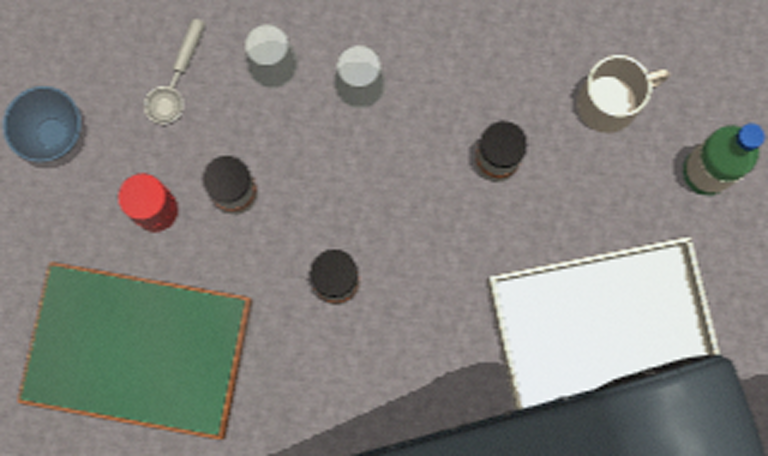

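Three candidates fit (black lid, terracotta band): A at (0.605,0.152), B at (0.487,0.023) and C at (0.644,−0.184). The red can at pixel (181,213) is the look-alike, so I leave it alone. The board centre is (0.404,0.275) with yaw −10.8°, and the crate centre is (0.420,−0.313) with yaw +10°. I move towards B first.

>>> jog_arm(
  motion=[
    [1.3, 3.6, 0, 6.4, 0],
    [1.3, 3.6, 0, 6.4, 0],
    [1.3, 3.6, 0, 6.4, 0],
    [1.3, 3.6, 0, 6.4, 0],
    [1.3, 3.6, 0, 6.4, 0],
    [1.3, 3.6, 0, 6.4, 0],
    [1.3, 3.6, 0, 6.4, 0],
    [1.3, 3.6, 0, 6.4, 0],
    [1.3, 3.6, 0, 6.4, 0],
    [1.3, 3.6, 0, 6.4, 0],
  ],
  squeeze=40,
)

```text
t: 0.93
tcp_pos: [0.4011, -0.1938, 0.2262]
tool_rot: [0.694, 0.72, 0.0, -0.0]
force: [1.6, 0.0, 0.4]
finger_gap: 1.001
```

>>> jog_arm(
  motion=[
    [1.4, 3.6, 0, -2, 0],
    [1.4, 3.6, 0, 0, 0],
    [1.4, 3.6, 0, 0, 0],
    [1.4, 3.6, 0, 0, 0],
    [1.4, 3.6, 0, 0, 0],
    [1.4, 3.6, 0, 0, 0],
    [0.2, 0.3, 0, 0, 0],
    [0, 0, 0, 0, 0],
  ],
)

```text
t: 1.6
tcp_pos: [0.4884, 0.0447, 0.2251]
tool_rot: [0.702, 0.712, 0.001, -0.002]
force: [-0.1, 0.6, -0.0]
finger_gap: 1.001
```

```bash
cat > w.py <<'E'
import sys
from station import *
from h import *
n=sys.argv[1]
c=snapshot("wrist");cv2.imwrite(f"pics/{n}.png",c["img"][:,:,::-1]);np.savez(f"pics/{n}.npz",**c)
s=sense();print(s["t"],np.round(s["tcp_pos"],4),np.round(s["tool_rot"],3),np.round(s["force"],2),c["eye"],c["attitude"])
m=c["img"].max(2)<75
for b,st,ce in blobs(m,500):
    cn=(st[0]+st[2]/2-.5, st[1]+st[3]/2-.5)
    print(st,np.round(ray(c,*ce,.1),4),np.round(ray(c,*cn,.1),4))
E
python3 w.py w1
```

```text
1.65 [0.4881 0.0442 0.2251] [ 0.703  0.711  0.001 -0.002] [-1.    0.15  0.39] [0.48778933 0.1154127  0.36755352] [ 9.90206070e-01  6.59092414e-03 -2.59403070e-04  1.39457633e-01]
[ 412    0   88   90 6222] [0.6037 0.1535 0.1   ] [0.6038 0.1534 0.1   ]
[ 246  186   73   72 4027] [0.4875 0.0245 0.1   ] [0.4871 0.0246 0.1   ]
[    0   265   560   155 43172] [ 0.4862 -0.1146  0.1   ] [ 0.4863 -0.085   0.1   ]
```

View pics/w1.png

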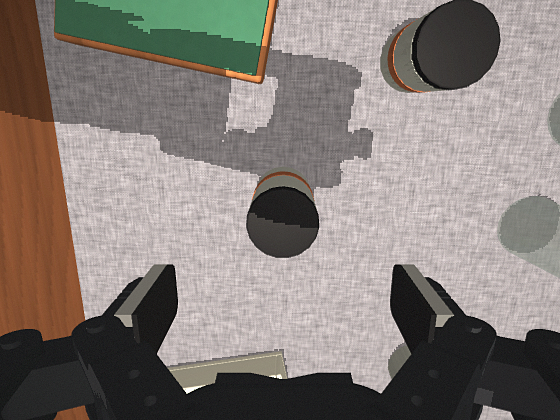

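The wrist view shows caddy B's lid at (283,222), measured at (0.487,0.0245), and A's lid at (456,45), measured at (0.604,0.1535). Both agree with the top view. I align over B and descend.

>>> jog_arm(
  motion=[
    [-0.1, -1.0, 0, 0, 0],
    [0, -0.9, 0, 0, 0],
    [0, 0, 0, 0, 0],
    [0, 0, -3, 0, 0],
    [0, 0, -3, 0, 0],
    [0, 0, 0, 0, 0],
  ],
)

```text
t: 2.15
tcp_pos: [0.4869, 0.0142, 0.1654]
tool_rot: [0.707, 0.707, 0.001, 0.001]
force: [-0.2, 0.2, -0.2]
finger_gap: 0.999
```

```bash
cat > f.py <<'E'
from station import *
import numpy as np
F=[]
for i in range(6):
    snapshot("wrist"); F.append(sense()["force"])
s=sense();print(s["t"],np.round(s["tcp_pos"],4),s["finger_gap"]);F=np.array(F);print(np.round(F[:,2],2),"mean",np.round(F.mean(0),2), np.round(s["tau"],2))
E
python3 f.py
```

```text
2.45 [0.491  0.0153 0.1704] 0.996879906329112
[ 0.61 -0.28  0.11  0.31 -0.55  0.86] mean [-0.17 -0.13  0.18] [ -0.18 -34.5  -12.56  -0.    -0.04  -0.  ]
```

>>> jog_arm(
  motion=[
    [-0.2, 0.5, 0, 0, 0],
    [-0.2, 0.4, 0, 0, 0],
    [0, 0, 0, 0, 0],
    [0, 0, 0, 0, 0],
  ],
)

```text
t: 2.78
tcp_pos: [0.4882, 0.0255, 0.1737]
tool_rot: [0.706, 0.709, 0.007, 0.008]
force: [-0.1, -0.0, -0.1]
finger_gap: 1.003
```

>>> jog_arm(
  motion=[
    [0, 0, -2.5, 0, 0],
    [0, 0, -2.5, 0, 0],
    [0, 0, -2.5, 0, 0],
    [0, 0, -1.5, 0, 0],
    [0, 0, -1, 0, 0],
    [0, 0, 0, 0, 0],
  ],
)

```text
t: 3.28
tcp_pos: [0.4918, 0.0267, 0.0735]
tool_rot: [0.704, 0.71, 0.01, 0.013]
force: [-0.4, -0.2, 0.1]
finger_gap: 0.999
```

>>> jog_arm(
  motion=[
    [-0.3, -0.1, -0.8, 0, 0],
    [-0.2, 0, -0.8, 0, 0],
    [0, 0, 0, 0, 0],
    [0, 0, 0, 0, 120],
    [0, 0, 0, 0, 160],
    [0, 0, 0, 0, 200],
    [0, 0, 0, 0, 255],
    [0, 0, 0, 0, 255],
    [0, 0, 0, 0, 255],
  ],
)

```text
t: 4.03
tcp_pos: [0.4886, 0.0262, 0.0596]
tool_rot: [0.704, 0.71, 0.011, 0.014]
force: [0.0, -0.6, -3.5]
finger_gap: 0.667
```

>>> jog_arm(
  motion=[
    [0, 0, 0, 0, 255],
    [0, 0, 0.8, 0, 255],
    [0, 0, 1.5, 0, 255],
    [0, 0, 2, 0, 255],
    [0, 0, 2, 0, 255],
    [0, 0, 2, 0, 255],
    [0, 0, 1, 0, 255],
    [0, 0, 0, 0, 255],
    [0, 0, 0, 0, 255],
    [0, 0, 0, 0, 255],
  ],
  squeeze=60,
)

```text
t: 4.87
tcp_pos: [0.4849, 0.0269, 0.1576]
tool_rot: [0.704, 0.71, 0.01, 0.012]
force: [-0.7, 0.5, -3.8]
finger_gap: 0.665
```

```bash
python3 f.py; python3 w.py w2
```

```text
5.1667 [0.4848 0.0269 0.157 ] 0.6668847007464039
[-4.54 -3.78 -4.15 -4.17 -4.6  -3.98] mean [ 0.02 -0.29 -4.2 ] [ 1.000e-02 -3.641e+01 -1.260e+01 -1.000e-02 -1.300e-01 -0.000e+00]
5.2167 [0.4848 0.0268 0.157 ] [0.704 0.71  0.009 0.011] [ 0.01  0.59 -3.65] [0.48004392 0.09861511 0.29878509] [0.98961356 0.00242208 0.0146061  0.14298881]
[ 460    0  100   50 4036] [0.6006 0.1367 0.1   ] [0.6    0.1351 0.1   ]
[    0   245   560   175 63523] [ 0.485  -0.0603  0.1   ] [ 0.4844 -0.045   0.1   ]
```

View pics/w2.png

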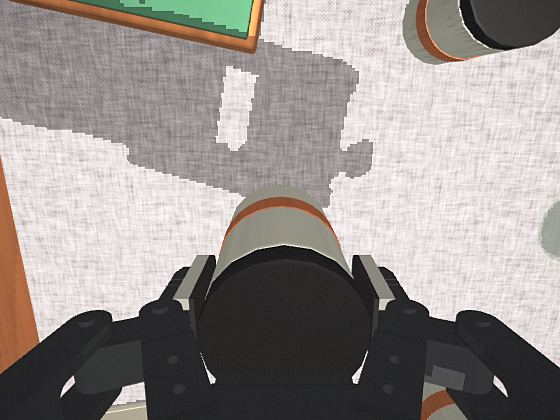

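The held weight is about 4.2 N (≈430 g), so B is full and goes to the board. The picture shows it upright between the pads, with its lid at (285,320).

>>> jog_arm(
  motion=[
    [-0.3, 1.5, 0.5, 0, 255],
    [-0.5, 3, 0.3, 0, 255],
    [-0.6, 3.4, 0, 0, 255],
    [-0.6, 3.4, 0, 0, 255],
    [-0.6, 3.4, 0, 0, 255],
    [-0.6, 3.4, 0, 0, 255],
    [-0.6, 3.4, 0, 0, 255],
    [-0.6, 3, 0, 0, 255],
    [-0.4, 2, 0, 0, 255],
    [-0.2, 1, 0, 0, 255],
  ],
)

```text
t: 6.05
tcp_pos: [0.4343, 0.31, 0.1623]
tool_rot: [0.707, 0.707, 0.009, 0.012]
force: [0.7, 0.1, -7.3]
finger_gap: 0.662
```

>>> jog_arm(
  motion=[
    [0, 0, 0, 0, 255],
    [0, 0, 0, 0, 255],
  ],
)

```text
t: 6.22
tcp_pos: [0.4333, 0.3119, 0.1615]
tool_rot: [0.706, 0.708, 0.008, 0.012]
force: [-0.1, 0.2, -3.7]
finger_gap: 0.662
```

>>> jog_arm(
  motion=[
    [0, 1, -1, 0, 255],
    [0, 0.6, -1.5, 0, 255],
    [0, 0, -1.5, 0, 255],
    [0, 0, -0.8, 0, 255],
    [0, 0, -0.4, 0, 255],
    [0, 0, 0, 0, 255],
    [0, 0, 0, 0, 255],
  ],
)

```text
t: 6.8
tcp_pos: [0.4363, 0.3228, 0.1048]
tool_rot: [0.709, 0.705, 0.007, 0.012]
force: [-0.3, -0.1, -3.9]
finger_gap: 0.66
```

```bash
cat > st.py <<'E'
import sys
from station import *
from h import *
n,cam=sys.argv[1:3]
c=snapshot(cam);np.savez(f"pics/{n}.npz",**c);im=c["img"][:,:,::-1]
if len(sys.argv)>3:
    a=[int(x) for x in sys.argv[3:7]];im=cv2.resize(im[a[1]:a[3],a[0]:a[2]],None,fx=float(sys.argv[7]),fy=float(sys.argv[7]),interpolation=2)
cv2.imwrite(f"pics/{n}.png",im);s=sense();print(s["t"],np.round(s["tcp_pos"],4),np.round(s["tool_rot"],3),np.round(s["force"],2))
E
python3 st.py s1 side 200 200 440 400 3
```

```text
6.85 [0.4364 0.3229 0.1049] [0.709 0.705 0.007 0.012] [ 0.62  0.06 -3.63]
```

View pics/s1.png

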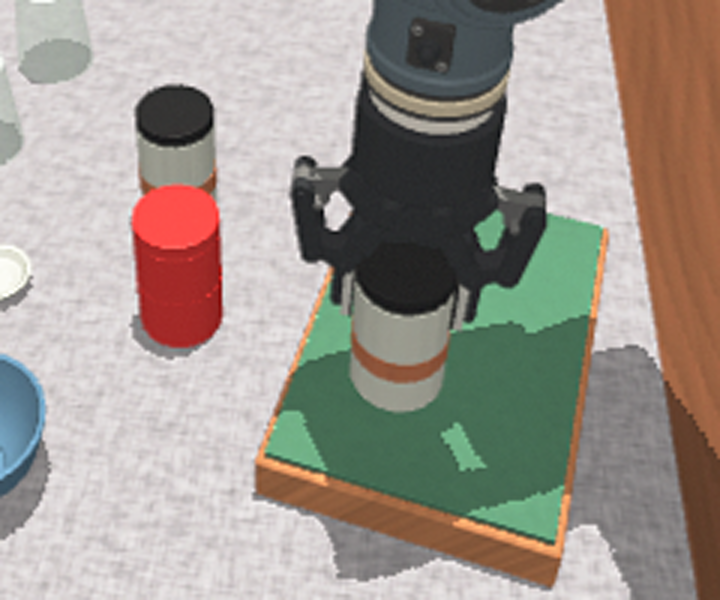

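The caddy is upright above the board at about (400,330) in the crop, well inside the edges. I lower it the last few millimetres until it touches.

>>> jog_arm(
  motion=[
    [0, 0, -0.2, 0, 255],
    [0, 0, -0.2, 0, 255],
    [0, 0, 0, 0, 255],
  ],
)

```text
t: 7.1
tcp_pos: [0.4377, 0.3228, 0.1021]
tool_rot: [0.71, 0.704, 0.009, 0.013]
force: [-0.8, 0.5, -3.6]
finger_gap: 0.667
```

>>> jog_arm(
  motion=[
    [0, 0, -0.2, 0, 255],
    [0, 0, -0.1, 0, 255],
    [0, 0, 0, 0, 255],
  ],
)

```text
t: 7.35
tcp_pos: [0.4383, 0.3232, 0.0999]
tool_rot: [0.71, 0.704, 0.01, 0.013]
force: [-0.3, -0.2, -4.0]
finger_gap: 0.658
```

>>> jog_arm(
  motion=[
    [0, 0, -0.2, 0, 255],
    [0, 0, -0.1, 0, 255],
    [0, 0, 0, 0, 255],
  ],
)

```text
t: 7.6
tcp_pos: [0.4386, 0.3236, 0.0995]
tool_rot: [0.709, 0.705, 0.011, 0.014]
force: [0.0, 0.4, -5.0]
finger_gap: 0.661
```

>>> jog_arm(
  motion=[
    [0, 0, -0.3, 0, 255],
    [0, 0, -0.2, 0, 255],
    [0, 0, 0, 0, 255],
  ],
)

```text
t: 7.85
tcp_pos: [0.439, 0.3242, 0.0998]
tool_rot: [0.709, 0.705, 0.012, 0.014]
force: [0.0, -0.6, -3.1]
finger_gap: 0.665
```

```bash
python3 st.py s2 side 260 250 410 370 5; python3 f.py
```

```text
7.9 [0.4393 0.3244 0.0998] [0.709 0.705 0.012 0.014] [-0.24  0.69 -4.01]
8.2 [0.4393 0.3243 0.0991] 0.661801715439869
[-4.45  1.1   0.64  1.98  1.84  2.3 ] mean [-0.01  0.31  0.57] [-3.300e-01 -3.986e+01 -1.051e+01 -1.900e-01 -2.400e-01 -1.000e-02]
```

View pics/s2.png

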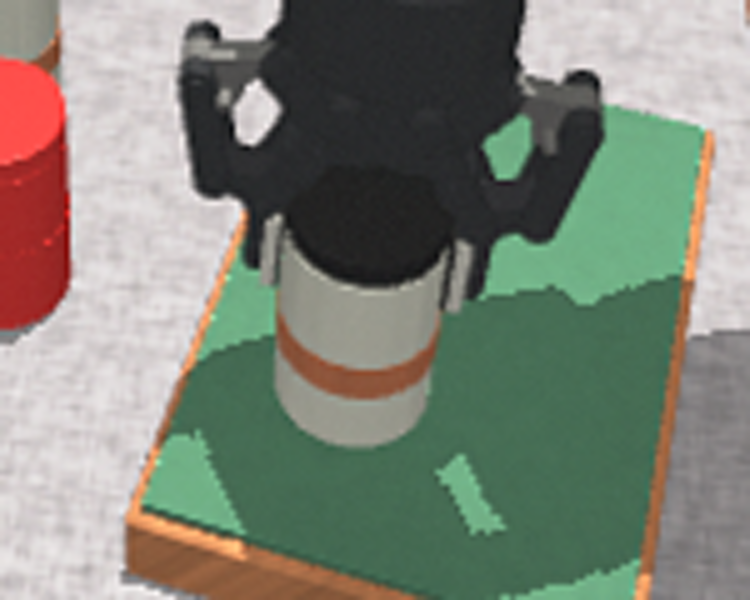

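The force flipped from −4 N to about +2 N, so the caddy is standing on the board. I release it and rise.

>>> jog_arm(
  motion=[
    [0, 0, 0, 0, 60],
    [0, 0, 0, 0, 0],
    [0, 0, 0, 0, 0],
    [0, 0, 0, 0, 0],
    [0, 0, 1, 0, 0],
    [0, 0, 2, 0, 0],
    [0, 0, 3, 0, 0],
    [0, 0, 3, 0, 0],
    [0, 0, 2, 0, 0],
    [0, 0, 0, 0, 0],
  ],
)

```text
t: 9.03
tcp_pos: [0.4381, 0.3232, 0.2139]
tool_rot: [0.709, 0.705, 0.01, 0.013]
force: [-0.2, 0.4, -0.4]
finger_gap: 1.002
```

```bash
python3 st.py s3 side 200 150 440 350 3; python3 f.py
```

```text
9.0833 [0.4375 0.3229 0.2125] [0.709 0.705 0.009 0.013] [-0.45  0.31 -0.06]
9.3833 [0.4349 0.3215 0.2076] 1.001320338490388
[-1.01 -0.18 -0.25  0.17  0.87 -0.38] mean [-0.16 -0.1  -0.13] [ 3.000e-02 -3.816e+01 -1.549e+01 -6.000e-02 -5.000e-02 -0.000e+00]
```

View pics/s3.png

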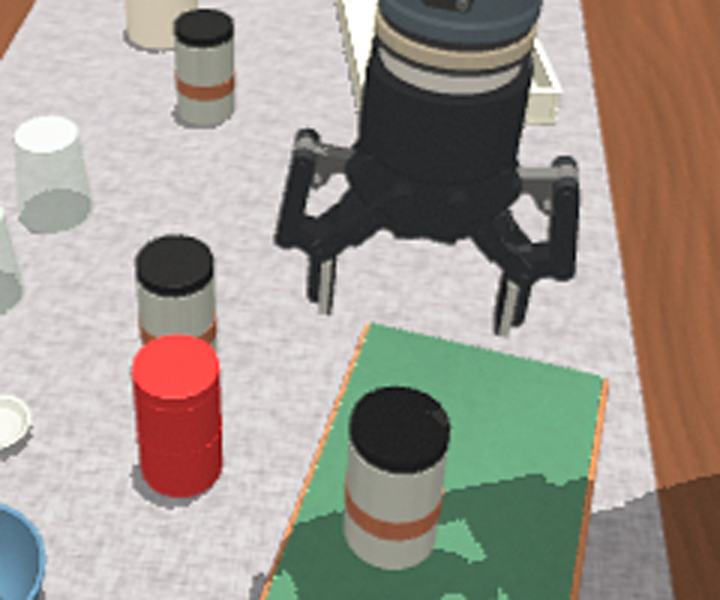

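B stands upright on the board, with its lid at (400,430) in the crop. Next I go to A.

>>> jog_arm(
  motion=[
    [1, -1, 0, 0, 0],
    [2.3, -2.3, 0, 0, 0],
    [2.6, -2.6, 0, 0, 0],
    [2.6, -2.6, 0, 0, 0],
    [2.6, -2.6, 0, 0, 0],
    [2.4, -2.4, 0, 0, 0],
    [1.6, -1.6, 0, 0, 0],
    [0.8, -0.8, 0, 0, 0],
    [0, 0, 0, 0, 0],
    [0, 0, 0, 0, 0],
  ],
)

```text
t: 10.22
tcp_pos: [0.5928, 0.1541, 0.1949]
tool_rot: [0.708, 0.706, -0.006, 0.004]
force: [-0.5, 0.2, -0.5]
finger_gap: 1.005
```

```bash
python3 w.py w3
```

```text
10.2667 [0.5925 0.1544 0.1948] [ 0.708  0.707 -0.006  0.004] [-0.09 -0.77  0.84] [0.59338564 0.22750207 0.33595451] [ 0.988877   -0.00130318 -0.00169941  0.14872017]
[ 262  163   83   82 5317] [0.6056 0.1558 0.1   ] [0.6057 0.1555 0.1   ]
[    0   265   560   155 43119] [0.5886 0.0169 0.1   ] [0.589  0.0438 0.1   ]
```

View pics/w3.png

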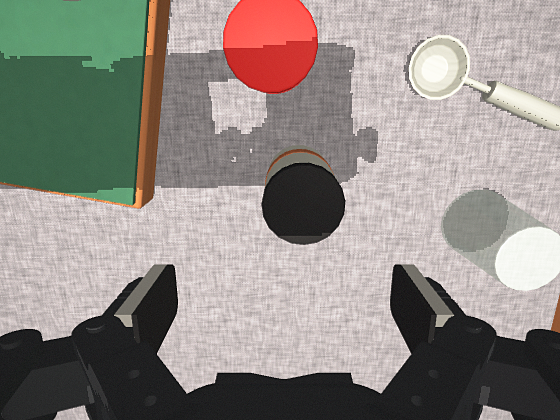

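A's lid is at (303,203) in the wrist view, measured at (0.605,0.155). The red can at (270,45) and the glass at (540,255) are clear of the fingers.

>>> jog_arm(
  motion=[
    [0.7, 0, -1, 0, 0],
    [0.5, 0, -2, 0, 0],
    [0, 0, -2, 0, 0],
    [0, 0, -2, 0, 0],
    [0, 0, -1, 0, 0],
    [0, 0, 0, 0, 0],
  ],
)

```text
t: 10.77
tcp_pos: [0.6001, 0.163, 0.1108]
tool_rot: [0.704, 0.71, -0.006, 0.003]
force: [-0.9, 0.4, 0.7]
finger_gap: 1.001
```

>>> jog_arm(
  motion=[
    [0.2, -0.4, 0, 0, 0],
    [0.2, -0.4, 0, 0, 0],
    [0, 0, 0, 0, 0],
  ],
)

```text
t: 11.02
tcp_pos: [0.6034, 0.1567, 0.111]
tool_rot: [0.703, 0.712, -0.006, 0.003]
force: [-0.7, 0.4, 0.4]
finger_gap: 1.0
```

>>> jog_arm(
  motion=[
    [0.1, -0.1, -1.5, 0, 0],
    [0, -0.1, -1.5, 0, 0],
    [0, 0, -1.2, 0, 0],
    [0, 0, -0.8, 0, 0],
    [0, 0, 0, 0, 0],
  ],
)

```text
t: 11.43
tcp_pos: [0.61, 0.1543, 0.0657]
tool_rot: [0.703, 0.711, -0.001, 0.008]
force: [0.4, -0.6, 0.2]
finger_gap: 0.999
```

>>> jog_arm(
  motion=[
    [-0.3, 0, -0.6, 0, 0],
    [-0.2, 0, -0.4, 0, 0],
    [0, 0, 0, 0, 100],
    [0, 0, 0, 0, 160],
    [0, 0, 0, 0, 220],
    [0, 0, 0, 0, 255],
    [0, 0, 0, 0, 255],
    [0, 0, 0, 0, 255],
  ],
)

```text
t: 12.1
tcp_pos: [0.606, 0.1546, 0.0572]
tool_rot: [0.703, 0.711, 0.001, 0.009]
force: [-0.5, -0.3, -1.3]
finger_gap: 0.667
```

>>> jog_arm(
  motion=[
    [0, 0, 0, 0, 255],
    [0, 0, 0.8, 0, 255],
    [0, 0, 1.5, 0, 255],
    [0, 0, 2, 0, 255],
    [0, 0, 2, 0, 255],
    [0, 0, 2, 0, 255],
    [0, 0, 1, 0, 255],
    [0, 0, 0, 0, 255],
    [0, 0, 0, 0, 255],
    [0, 0, 0, 0, 255],
  ],
)

```text
t: 12.93
tcp_pos: [0.6034, 0.1545, 0.1547]
tool_rot: [0.703, 0.711, -0.001, 0.008]
force: [1.5, 0.2, -1.0]
finger_gap: 0.671
```

```bash
python3 f.py;python3 w.py w4
```

```text
13.2333 [0.6031 0.1544 0.1539] 0.6662657685766947
[-1.25 -0.9  -1.19 -1.54 -2.05 -1.15] mean [ 0.13  0.04 -1.34] [ 1.000e-02 -4.627e+01 -1.556e+01 -4.000e-02 -3.000e-02  0.000e+00]
13.2833 [0.6032 0.1544 0.1541] [ 0.703  0.711 -0.001  0.007] [-0.25 -0.13 -1.78] [0.60116082 0.2273766  0.29521897] [0.98907435 0.00487998 0.00448635 0.1472684 ]
[    0   242   560   178 64204] [0.6043 0.0694 0.1   ] [0.6016 0.0849 0.1   ]
```

View pics/w4.png

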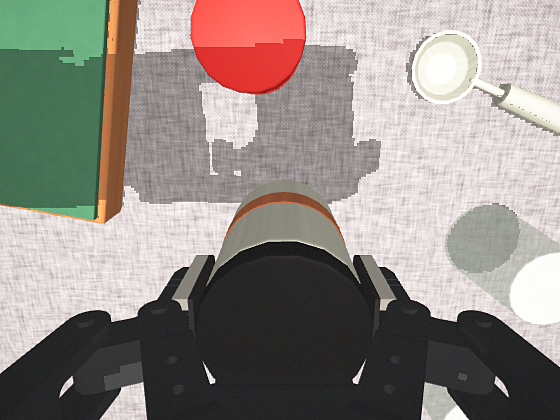

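A weighs about 1.35 N (≈137 g), so it is empty and goes to the crate, on the far side.

>>> jog_arm(
  motion=[
    [-0.5, -1.4, 0.3, 0, 255],
    [-0.8, -2.5, 0.3, 0, 255],
    [-1.1, -3.4, 0, 0, 255],
    [-1.1, -3.4, 0, 0, 255],
    [-1.1, -3.4, 0, 0, 255],
    [-1.1, -3.4, 0, 0, 255],
    [-1.1, -3.4, 0, 0, 255],
    [-1.1, -3.4, 0, 0, 255],
    [-1.1, -3.4, 0, 0, 255],
    [-1.1, -3.4, 0, 0, 255],
  ],
)

```text
t: 14.12
tcp_pos: [0.4943, -0.1667, 0.1606]
tool_rot: [0.698, 0.716, -0.001, 0.008]
force: [0.2, -0.4, -1.2]
finger_gap: 0.671
```

>>> jog_arm(
  motion=[
    [-1, -3.4, 0, 0, 255],
    [-1, -3.4, 0, 0, 255],
    [-1, -3.4, 0, 0, 255],
    [-1, -3, 0, 0, 255],
    [-0.8, -2.2, 0, 0, 255],
    [-0.5, -1.4, 0, 0, 255],
    [-0.2, -0.7, 0, 0, 255],
    [0, 0, 0, 0, 255],
    [0, 0, 0, 0, 255],
  ],
)

```text
t: 14.87
tcp_pos: [0.4253, -0.3625, 0.1622]
tool_rot: [0.703, 0.711, -0.004, 0.01]
force: [-0.0, 0.2, -0.8]
finger_gap: 0.672
```

>>> jog_arm(
  motion=[
    [0.2, -0.6, -1, 0, 255],
    [0, -0.3, -1.8, 0, 255],
    [0, 0, -1.8, 0, 255],
    [0, 0, -1.5, 0, 255],
    [0, 0, -0.8, 0, 255],
    [0, 0, -0.3, 0, 255],
    [0, 0, 0, 0, 255],
  ],
)

```text
t: 15.45
tcp_pos: [0.4305, -0.3652, 0.0855]
tool_rot: [0.699, 0.715, -0.003, 0.009]
force: [0.1, -0.5, -1.5]
finger_gap: 0.67
```

```bash
python3 st.py s4 side 290 100 420 200 5
```

```text
15.5 [ 0.4305 -0.3653  0.0858] [ 0.699  0.715 -0.003  0.009] [ 0.13  0.41 -2.31]
```

View pics/s4.png

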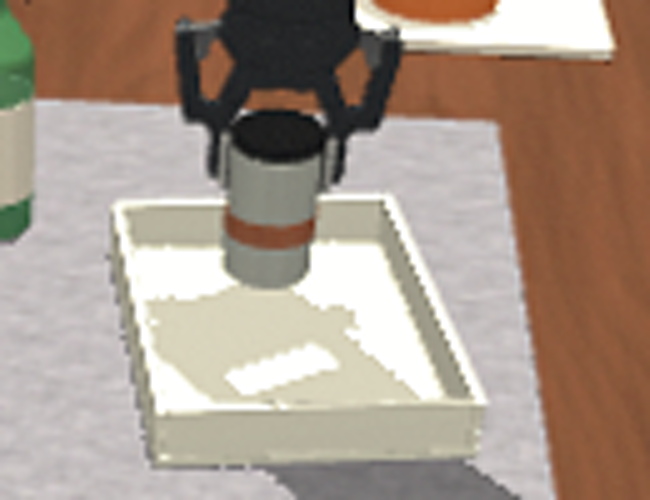

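The caddy is upright inside the crate walls, at about (270,230) in the crop. I keep lowering it.

>>> jog_arm(
  motion=[
    [0, 0, -0.6, 0, 255],
    [0, 0, -0.6, 0, 255],
    [0, 0, -0.3, 0, 255],
    [0, 0, -0.2, 0, 255],
    [0, 0, -0.1, 0, 255],
    [0, 0, 0, 0, 255],
  ],
)

```text
t: 16.0
tcp_pos: [0.4324, -0.3664, 0.0687]
tool_rot: [0.699, 0.715, -0.003, 0.012]
force: [0.3, -0.1, -2.1]
finger_gap: 0.671
```

>>> jog_arm(
  motion=[
    [0, 0, -0.3, 0, 255],
    [0, 0, -0.2, 0, 255],
    [0, 0, -0.1, 0, 255],
    [0, 0, 0, 0, 255],
  ],
)

```text
t: 16.33
tcp_pos: [0.4326, -0.3671, 0.0628]
tool_rot: [0.699, 0.715, -0.003, 0.013]
force: [-0.2, 0.7, -1.3]
finger_gap: 0.675
```

>>> jog_arm(
  motion=[
    [0, 0, -0.3, 0, 255],
    [0, 0, -0.1, 0, 255],
    [0, 0, 0, 0, 255],
    [0, 0, 0, 0, 255],
  ],
)

```text
t: 16.67
tcp_pos: [0.4331, -0.3682, 0.0637]
tool_rot: [0.699, 0.715, -0.004, 0.015]
force: [0.1, 0.2, -1.4]
finger_gap: 0.668
```

```bash
python3 f.py
```

```text
16.9667 [ 0.4329 -0.3679  0.0631] 0.670146888303571
[-1.65 -1.67 -0.98 -1.72 -1.64 -1.28] mean [ 0.03  0.35 -1.49] [ 0.000e+00 -4.396e+01 -1.013e+01 -1.000e-02 -1.100e-01 -0.000e+00]
```

>>> jog_arm(
  motion=[
    [0, 0, -0.3, 0, 255],
    [0, 0, -0.3, 0, 255],
    [0, 0, 0, 0, 255],
  ],
)

```text
t: 17.22
tcp_pos: [0.4332, -0.3689, 0.0636]
tool_rot: [0.698, 0.716, -0.005, 0.015]
force: [0.3, 0.1, -1.9]
finger_gap: 0.667
```

```bash
python3 f.py
```

```text
17.5167 [ 0.4336 -0.3696  0.0627] 0.670344825931717
[-1.89 -1.18  4.73  6.04  5.14  6.08] mean [ 0.09 -0.12  3.15] [ 9.000e-02 -4.006e+01 -9.010e+00  6.000e-02 -2.700e-01  1.000e-02]
```

In contact (+5 N up). I release and rise.

>>> jog_arm(
  motion=[
    [0, 0, 0, 0, 60],
    [0, 0, 0, 0, 0],
    [0, 0, 0, 0, 0],
    [0, 0, 0, 0, 0],
    [0, 0, 1, 0, 0],
    [0, 0, 2, 0, 0],
    [0, 0, 3, 0, 0],
    [0, 0, 3, 0, 0],
    [0, 0, 2, 0, 0],
    [0, 0, 0, 0, 0],
  ],
)

```text
t: 18.35
tcp_pos: [0.4312, -0.3666, 0.1743]
tool_rot: [0.699, 0.715, -0.004, 0.01]
force: [1.1, 0.7, 0.9]
finger_gap: 0.998
```

```bash
python3 st.py s5 side 230 80 430 230 4; python3 f.py
```

```text
18.4 [ 0.4307 -0.3661  0.1729] [ 0.699  0.715 -0.004  0.009] [ 0.19 -0.61  0.04]
18.7 [ 0.4288 -0.364   0.1682] 1.0001642467656977
[ 0.62 -0.58 -0.48  0.31 -0.64  1.09] mean [-0.13  0.22  0.05] [ 3.000e-02 -4.084e+01 -1.436e+01 -2.000e-02 -3.000e-02  0.000e+00]
```

View pics/s5.png

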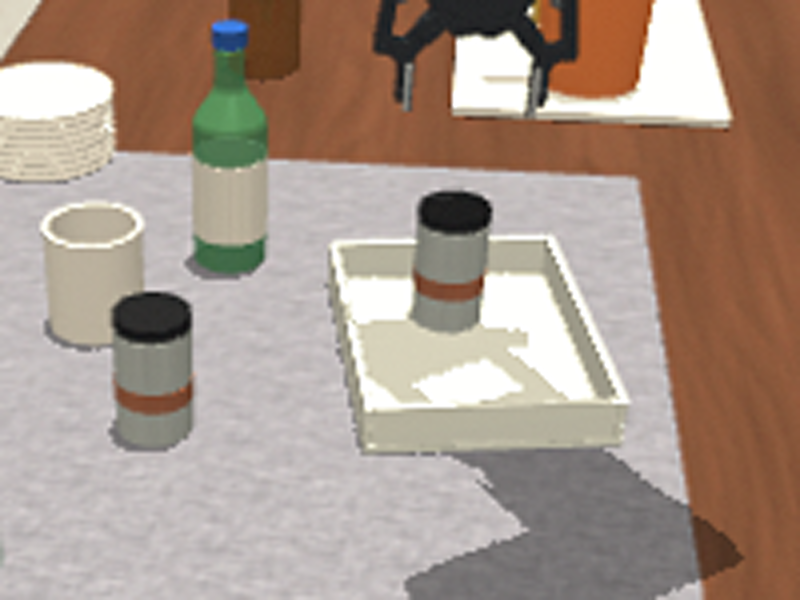

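A stands upright in the crate, at (450,260) in the crop. Next is C.

>>> jog_arm(
  motion=[
    [1.2, 1.0, 0.5, 0, 0],
    [2.3, 2, 0.5, 0, 0],
    [2.8, 2.3, 0.5, 0, 0],
    [2.8, 2.3, 0.5, 0, 0],
    [2.8, 2.3, 0, 0, 0],
    [2.8, 2.3, 0, 0, 0],
    [2.4, 2, 0, 0, 0],
    [1.6, 1.3, 0, 0, 0],
    [0.8, 0.6, 0, 0, 0],
    [0, 0, 0, 0, 0],
  ],
)

```text
t: 19.53
tcp_pos: [0.6263, -0.1932, 0.1758]
tool_rot: [0.701, 0.713, -0.005, -0.007]
force: [-1.2, -1.1, -0.4]
finger_gap: 1.0
```

>>> jog_arm(
  motion=[
    [0, 0, 0, 0, 0],
    [0, 0, 0, 0, 0],
  ],
)

```text
t: 19.7
tcp_pos: [0.6246, -0.1933, 0.1738]
tool_rot: [0.701, 0.713, -0.006, -0.009]
force: [-0.1, 0.0, -0.0]
finger_gap: 0.998
```

```bash
python3 w.py w5
```

```text
19.75 [ 0.6241 -0.1936  0.1737] [ 0.701  0.713 -0.006 -0.009] [-1.81  0.22  0.08] [ 0.6262921  -0.12262981  0.31621992] [ 0.9901709   0.01017135 -0.00936563  0.13917765]
[ 274  162   92   90 6474] [ 0.6447 -0.1858  0.1   ] [ 0.6451 -0.1855  0.1   ]
[    0   264   560   156 43479] [ 0.6214 -0.3084  0.1   ] [ 0.6217 -0.2841  0.1   ]
```

View pics/w5.png

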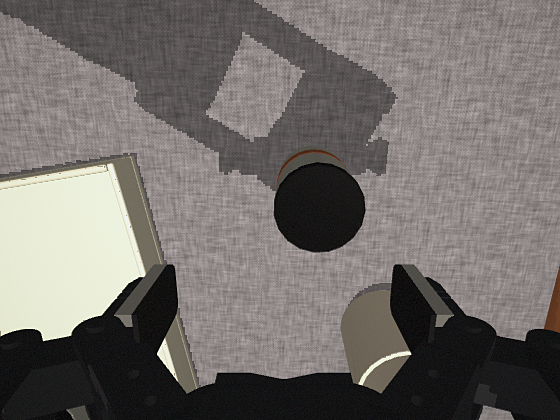

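C's lid is at (320,207), measured at (0.6445,−0.185). The mug at (380,330) lies 0.15 m behind in y, clear of the fingers.

>>> jog_arm(
  motion=[
    [1, 0.4, 0, 0, 0],
    [0.8, 0.3, 0, 0, 0],
    [0, 0, 0, 0, 0],
    [0, 0, -1.5, 0, 0],
    [0, 0, -2, 0, 0],
    [0, 0, -1, 0, 0],
    [0, 0, 0, 0, 0],
  ],
)

```text
t: 20.33
tcp_pos: [0.6432, -0.192, 0.13]
tool_rot: [0.704, 0.711, -0.006, -0.007]
force: [-1.1, 0.0, -0.5]
finger_gap: 0.999
```

>>> jog_arm(
  motion=[
    [0, 0.4, 0, 0, 0],
    [0, 0.3, -1, 0, 0],
    [0, 0, -1.5, 0, 0],
    [0, 0, -1.5, 0, 0],
    [0, 0, -1, 0, 0],
    [0, 0, -0.5, 0, 0],
    [0, 0, 0, 0, 0],
  ],
)

```text
t: 20.92
tcp_pos: [0.6454, -0.1847, 0.0755]
tool_rot: [0.704, 0.711, -0.004, -0.003]
force: [-0.0, -1.6, -0.3]
finger_gap: 0.999
```

>>> jog_arm(
  motion=[
    [0, 0, -1, 0, 0],
    [-0.1, 0, -0.8, 0, 0],
    [0, 0, -0.2, 0, 0],
    [0, 0, 0, 0, 100],
    [0, 0, 0, 0, 160],
    [0, 0, 0, 0, 220],
    [0, 0, 0, 0, 255],
    [0, 0, 0, 0, 255],
    [0, 0, 0, 0, 255],
  ],
)

```text
t: 21.67
tcp_pos: [0.6461, -0.1855, 0.0564]
tool_rot: [0.704, 0.711, -0.004, -0.001]
force: [0.3, 0.8, -1.2]
finger_gap: 0.67
```

>>> jog_arm(
  motion=[
    [0, 0, 0, 0, 255],
    [0, 0, 0.8, 0, 255],
    [0, 0, 1.5, 0, 255],
    [0, 0, 2, 0, 255],
    [0, 0, 2, 0, 255],
    [0, 0, 2, 0, 255],
    [0, 0, 1, 0, 255],
    [0, 0, 0, 0, 255],
    [0, 0, 0, 0, 255],
    [0, 0, 0, 0, 255],
  ],
)

```text
t: 22.5
tcp_pos: [0.6439, -0.1844, 0.154]
tool_rot: [0.704, 0.711, -0.004, -0.003]
force: [-0.3, 0.7, -2.5]
finger_gap: 0.669
```

```bash
python3 f.py;python3 w.py w6
```

```text
22.8 [ 0.6435 -0.1843  0.1531] 0.6723911069941874
[-1.   -0.92 -0.81 -0.9  -0.86 -1.25] mean [-0.47 -0.19 -0.96] [ 1.000e-02 -5.014e+01 -1.677e+01 -2.000e-02  4.000e-02  0.000e+00]
22.85 [ 0.6436 -0.1843  0.1533] [ 0.704  0.71  -0.004 -0.004] [-0.16  0.37 -1.8 ] [ 0.6445454  -0.11280205  0.29517839] [ 0.98985386  0.00531051 -0.00536962  0.14188831]
[    0   247   560   173 64686] [ 0.6425 -0.2683  0.1   ] [ 0.6409 -0.2539  0.1   ]
```

View pics/w6.png

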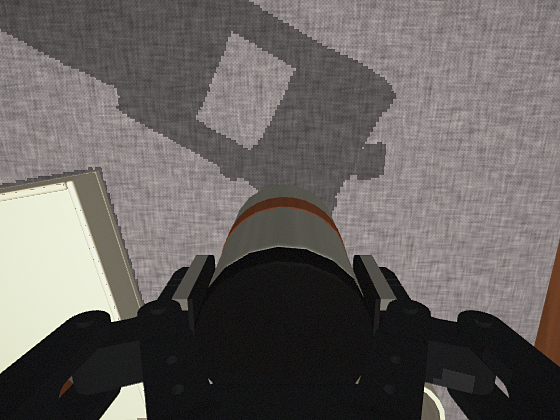

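C weighs about 1.0 N, so it is empty. It goes to the crate's near slot (0.410,−0.254).

>>> jog_arm(
  motion=[
    [-1.2, -0.3, 0.3, 0, 255],
    [-2.4, -0.7, 0.3, 0, 255],
    [-3.3, -1, 0, 0, 255],
    [-3.3, -1, 0, 0, 255],
    [-3.3, -1, 0, 0, 255],
    [-3.3, -1, 0, 0, 255],
    [-2.8, -0.8, 0, 0, 255],
    [-1.8, -0.5, 0, 0, 255],
    [-0.8, -0.2, 0, 0, 255],
    [0, 0, 0, 0, 255],
  ],
)

```text
t: 23.68
tcp_pos: [0.4147, -0.249, 0.1574]
tool_rot: [0.702, 0.712, -0.003, -0.003]
force: [0.3, 0.3, -0.8]
finger_gap: 0.671
```

>>> jog_arm(
  motion=[
    [0, 0, 0, 0, 255],
    [0, 0, 0, 0, 255],
  ],
)

```text
t: 23.85
tcp_pos: [0.4162, -0.2497, 0.1577]
tool_rot: [0.703, 0.712, -0.003, -0.002]
force: [-0.5, 0.9, -2.2]
finger_gap: 0.672
```

>>> jog_arm(
  motion=[
    [-0.2, -0.2, -1, 0, 255],
    [-0.1, -0.1, -1.8, 0, 255],
    [0, 0, -1.8, 0, 255],
    [0, 0, -1.8, 0, 255],
    [0, 0, -1, 0, 255],
    [0, 0, -0.3, 0, 255],
    [0, 0, 0, 0, 255],
  ],
)

```text
t: 24.43
tcp_pos: [0.4262, -0.2551, 0.0786]
tool_rot: [0.699, 0.715, -0.002, 0.007]
force: [0.1, -0.3, -1.6]
finger_gap: 0.669
```

```bash
python3 st.py s6 side 290 100 420 200 5
```

```text
24.4833 [ 0.4264 -0.2553  0.0791] [ 0.699  0.715 -0.002  0.007] [-1.04  0.11 -1.29]
```

View pics/s6.png

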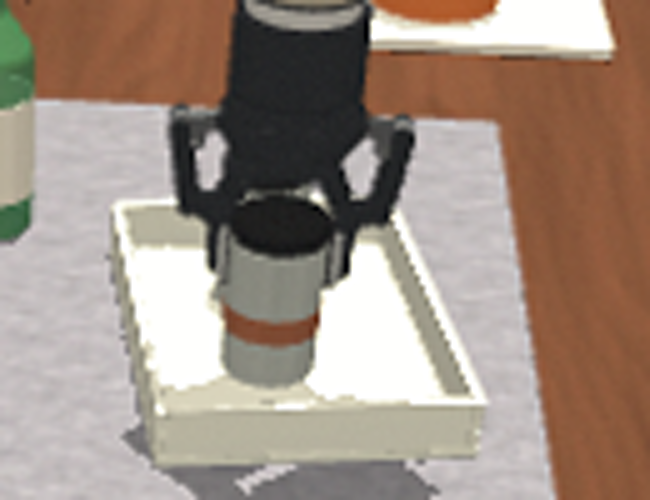

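C is upright inside the crate at about (275,300) in the crop, with A hidden behind it. I lower it further.

>>> jog_arm(
  motion=[
    [-0.2, 0, -0.5, 0, 255],
    [-0.2, 0, -0.4, 0, 255],
    [-0.1, 0, -0.2, 0, 255],
    [0, 0, -0.2, 0, 255],
    [0, 0, 0, 0, 255],
  ],
)

```text
t: 24.9
tcp_pos: [0.4236, -0.2563, 0.0672]
tool_rot: [0.699, 0.715, -0.002, 0.01]
force: [-0.5, 0.0, -1.8]
finger_gap: 0.675
```

>>> jog_arm(
  motion=[
    [0, 0, -0.2, 0, 255],
    [0, 0, -0.2, 0, 255],
    [0, 0, 0, 0, 255],
    [0, 0, 0, 0, 255],
  ],
)

```text
t: 25.23
tcp_pos: [0.4237, -0.2568, 0.0634]
tool_rot: [0.699, 0.715, -0.002, 0.011]
force: [0.4, -0.0, -1.2]
finger_gap: 0.671
```

```bash
python3 f.py
```

```text
25.5333 [ 0.4238 -0.2568  0.0635] 0.6705571547212625
[-0.28 -1.04 -1.35 -1.8  -1.1  -1.05] mean [-0.23 -0.45 -1.1 ] [-1.000e-02 -3.885e+01 -7.370e+00 -1.000e-02 -9.000e-02 -0.000e+00]
```

>>> jog_arm(
  motion=[
    [0, 0, -0.2, 0, 255],
    [0, 0, -0.2, 0, 255],
    [0, 0, 0, 0, 255],
  ],
)

```text
t: 25.78
tcp_pos: [0.4242, -0.2579, 0.0621]
tool_rot: [0.698, 0.716, -0.002, 0.012]
force: [-0.4, 0.2, -0.4]
finger_gap: 0.67
```

```bash
python3 f.py
```

```text
26.0833 [ 0.4246 -0.2583  0.0617] 0.6719025453089418
[-1.12  4.02  5.83  5.18  4.66  6.54] mean [-0.28 -0.29  4.18] [ 3.200e-01 -3.571e+01 -6.510e+00  1.500e-01 -2.100e-01  2.000e-02]
```

In contact (+5 N). I release and rise, staying vertical so the fingers clear A.

>>> jog_arm(
  motion=[
    [0, 0, 0, 0, 60],
    [0, 0, 0, 0, 0],
    [0, 0, 0, 0, 0],
    [0, 0, 0, 0, 0],
    [0, 0, 1, 0, 0],
    [0, 0, 2, 0, 0],
    [0, 0, 3, 0, 0],
    [0, 0, 3, 0, 0],
    [0, 0, 3, 0, 0],
    [0, 0, 2, 0, 0],
  ],
)

```text
t: 26.92
tcp_pos: [0.42, -0.2536, 0.2028]
tool_rot: [0.699, 0.716, -0.002, 0.004]
force: [0.4, -0.4, 0.4]
finger_gap: 1.001
```

>>> jog_arm(
  motion=[
    [0, 2, 1, 0, 0],
    [0, 3, 1, 0, 0],
    [0, 3.5, 1, 0, 0],
    [0, 3.5, 0, 0, 0],
    [0, 3.5, 0, 0, 0],
    [0, 3.5, 0, 0, 0],
    [0, 3, 0, 0, 0],
    [0, 1.5, 0, 0, 0],
    [0, 0, 0, 0, 0],
    [0, 0, 0, 0, 0],
  ],
)

```text
t: 27.75
tcp_pos: [0.4202, -0.0129, 0.2478]
tool_rot: [0.7, 0.714, 0.0, 0.016]
force: [0.1, -0.8, -0.9]
finger_gap: 1.001
```

```bash
python3 st.py t9 top; python3 st.py s9 side; python3 f.py
```

```text
27.8 [ 0.4202 -0.0132  0.2478] [0.7   0.714 0.    0.016] [-0.15 -0.05  0.58]
27.85 [ 0.4205 -0.014   0.2477] [0.701 0.713 0.    0.016] [ 0.62 -0.73  0.54]
28.15 [ 0.4207 -0.0145  0.2472] 0.9976611014675102
[-0.38  0.04  0.61 -0.53 -0.53 -0.85] mean [-0.15 -0.04 -0.27] [  0.03 -26.69 -15.29  -0.04  -0.1   -0.  ]
```

View pics/t9.png

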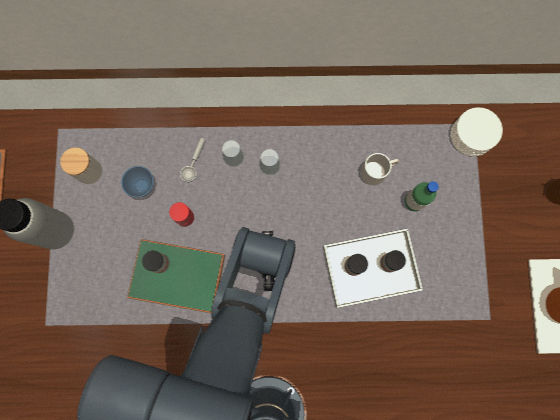

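View pics/s9.png

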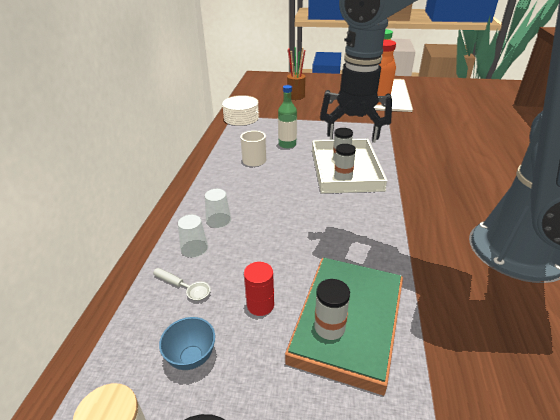

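The top view shows B's lid at (152,261) on the board, and C and A at (356,264) and (394,260) in the crate. Everything else is where it was. I check the numbers, then hand in.

Run:
```python
from h import *
T=dict(np.load("pics/t9.npz")); T0=dict(np.load("pics/top0.npz"))
m=T["img"].max(2)<80; m[:170]=0; m[290:]=0; m[:,215:305]=0
hsv=cv2.cvtColor(T["img"],cv2.COLOR_RGB2HSV)
w=((hsv[...,1]<40)&(hsv[...,2]>150)).astype(np.uint8); w[:220]=0;w[315:]=0;w[:,:315]=0;w[:,430:]=0
cs,_=cv2.findContours(w,0,1);k=max(cs,key=cv2.contourArea)
P=np.array([ray(T,*p[0],.04)[:2] for p in k]);r=cv2.minAreaRect((P*1000).astype(np.float32));print("crate rect",r)
def loc(p,c,a):
    a=np.radians(a);d=p[:2]-np.array(c);return np.round([d[0]*np.cos(a)+d[1]*np.sin(a),-d[0]*np.sin(a)+d[1]*np.cos(a)],3)
for b,st,ce in blobs(m,150):
    if st[4]>900: continue
    pb=ray(T,*ce,.14);pc=ray(T,*ce,.106);print(st,np.round(ce),"board",loc(pb,(.404,.275),-10.8),"crate",loc(pc,np.array(r[0])/1000,10.2))
d=cv2.absdiff(T["img"],T0["img"]).max(2)
for n,(u,v) in dict(mug=(377,166),bottle=(422,195),ga=(232,148),gb=(269,157),spoon=(192,165),bowl=(138,182),red=(181,213)).items(): print(n,"max diff",np.percentile(d[v-14:v+14,u-14:u+14],98))
```

```text
crate rect ((419.03692626953125, -318.3590087890625), (191.4930419921875, 266.839599609375), 10.576265335083008)
[541 178  19  27 363] [552. 191.] board [ 0.422 -1.037] crate [ 0.117 -0.552]
[  0 194  31  38 878] [ 13. 215.] board [0.084 0.469] crate [0.346 1.011]
[142 250  22  22 354] [153. 261.] board [0.026 0.049] crate [0.137 0.631]
[381 251  24  21 380] [393. 261.] board [ 0.142 -0.614] crate [ 0.005 -0.046]
[345 254  23  21 347] [356. 264.] board [ 0.116 -0.514] crate [0.016 0.06 ]
mug max diff 6.0
bottle max diff 7.0
ga max diff 6.0
gb max diff 6.0
spoon max diff 6.0
bowl max diff 7.0
red max diff 7.0
```

```bash
python3 -c "
from station import *
print(sign_off())"
```

```text
the job is handed in; nothing more can be done
None
```

I sorted all three caddies by weight and handed the job in at about 28 s of the 69 s allowed. The hand-in reported no verdict.

| Caddy | Felt weight | Result | Where it stands (measured in that thing's own frame) |
|---|---|---|---|
| B | 4.2 N (about 430 g) | full | board, x = 26 mm, y = 49 mm |
| A | 1.35 N (about 137 g) | empty | crate, x = 5 mm, y = −46 mm |
| C | 1.0 N (about 100 g) | empty | crate, x = 16 mm, y = 60 mm |

- **Placement:** The last top and side pictures show all three upright and well inside the limits. I felt each one touch down before opening the fingers, and the arm was clear of everything at the end.
- **Bystanders:** The glasses, mug, bowl, bottle, spoon and red look-alike show no change between the first and last top pictures.
- **Disagreements:**
    - The crate's centre came out about 5 mm different in y between two measurements, and one gave its long side 7 mm too long. Both are far inside the margins.
    - C's weight readings scattered by about ±0.5 N, still well below the 2.2 N line.
    - The force reading seems to lag by 0.1–0.2 s, so each caddy was pressed down briefly with about 6 to 7 N before release.

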